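Set the short leg of a bath stool to the next hole

ROBOT

A 7-joint arm with a two-finger parallel gripper is mounted at the origin on the work surface. World frame = base frame: x ahead of the robot, y to its left, z up, the work surface at z = 0. Lengths are in mm, angles in rad, forces in N, time in s.
With the tool pointing down it reaches from about 425 to 875 mm from the base axis. Payload 8.4 kg.
Tool frame: the origin (TCP) lies at the very end of the fingers, on their centre line; the grasp point (between the pads) lies 19 mm behind it; x points along the fingers, y is the direction in which the jaws open and shut, and the axes are right-handed (so a half turn about x gives the same grasp; the last joint's range is limited). The gripper opens to 85 mm and grips with 20 to 120 N. Pads are 22 mm wide; open, the fingers measure 114 mm over their backs; the gripper's body (76 mm by 85 mm) begins 54 mm behind the grasp point. The pads swing forward as they close: fully open they stand 13 mm farther back than shut.
Start: joints at [-1.368, 0.333, 0.04, 1.465, -0.013, 1.343, -0.059], TCP at [193.207, 620.592, 231.308] pointing down, gripper open.
Joint ranges: [-2.58, 2.58], [-0.38, 2.09], [-1.3, 1.39], [0.25, 2.4], [-1.5, 4.64], [0.08, 2.09], [-2.65, 2.65]. Speed limits (rad/s): [2.22, 2.22, 2.79, 2.79, 3.14, 3.14, 3.14].

INTERFACE

Orientations are given as [roll, pitch, yaw] about the fixed x, y, z axes, in that order (R = Rz(yaw) Ry(pitch) Rx(roll)).
In Python, from rig import * gives the robot as it stands.
- The arm moves only by the tool play_rows, never from a script. Its argument "targets" is a list of rows, each a list of 7 numbers: the shift along the tool's x, y, z each as a share of 0.25 m, from -1 to 1, then the turn, a rotation vector about the tool's x, y, z each as a share of pi/4 rad, from -1 to 1, then the opening, from 0 (shut) to 1 (fully open). A call has 1 to 12 rows; each row is the pose to reach, as a shift and turn from the pose commanded when the call began, along the tool's axes at that moment; what a row does not reach only later rows make up. A row lasts 1/8 s, in which the tool goes at most 62.5 mm and 10.7 degrees, less where a joint would pass 70% of its speed; a pose out of reach is approached as far as the arm can. A call with a number of a shift or a turn outside -1 to 1 is refused whole. A call with a gripper value outside its range is refused whole. The fingers move at their own pace and stop on an object; the grip force is fixed at half the most. Time passes only in rows, so rows that repeat a pose let the fingers close. It gives the time, the measured TCP pose, the force and the opening at its end, in the units of the state.
- get_obs(): the state, without advancing time (a new reading comes with each control period).
- get_image(name): name is "side" or "top"; returns a dict with "img" (384x512x3 uint8, red, green, blue), "range_z" (384x512 float32, mm along the optical axis (not along the pixel's ray), 0 where there is no reading), "intrinsics" (3x3 intrinsics, pixels), "R" (3x3) and "t" (3): a world point X has camera coordinates R X + t. Camera axes: x right, y down, z forward; pixel columns grow to the right and rows downward; lengths in mm; the calibration is good to about 2 mm. A picture is of the moment at which its call begins.
- job_done(): hands the job in, once; it reports no verdict.
Trained networks look in a picture, given as the dict that the camera call returned (one of the last four; its "shot" number tells which), for a name from the list of things; names that differ only in an ending like _2 or _b are one class to them, and where a whole thing is asked for, a point or a joint stands for the part that bears it (a point fixed in the world has none). Each returns a list of dicts, best first, with "conf" (0 to 1); they miss things now and then, are a little off and sometimes report something else, mostly with a low value. They report only what shows in the picture. A call takes as long as a camera call.
- look_for(picture, target): "uv" ([column, row] in pixels, amid what is visible of it).
- pinpoint(picture, target): "uv" ([column, row] in pixels: a listed point, or the origin of a listed thing).
The state is a dict: "clock": time; "joint_pos": joint angles; "joint_vel": joint speeds; "joint_torque": joint torques, N m; "tcp_pos": TCP position; "eef_rot": TCP orientation; "force": force on the tool from outside, world axes, zero at the start; "ft_torque": the same for the moment, N m; "grip_width": finger opening in mm.
Only numpy, scipy, OpenCV 4.12 (cv2) and the standard library are available. Lean on these libraries where they do the work, as an engineer would, in place of code of your own. Each camera call takes 0.05 s, during which the arm holds its last target. There are 200 camera calls.

TASK

The bath stool lies on its side: three legs are set to the middle hole, but one of the two upper legs is still one hole short. Press that leg's snap button in flush, slide its tube out to the next hole until the button clicks out again, then let go. Feel for the click and stop there: never drag the tube hard against the button, and leave the other legs and the things lying between the legs where they are.

Things in the scene. Friction and masses are not known exactly. Their poses are not given: they have to be found in the camera images.
- leg_short: Fixed root of the upper leg to be set: a 23 mm post, 101 mm long, that stands out from the underside of the stool's seat board (board 36 mm thick, 380 mm wide, 280 mm high as it lies). Origin: on the leg's axis at the board's face, 252 mm above the table. x: level, along the leg towards the foot. y: level, towards the side on which the button stands out. z: up.
- leg_short_sleeve: The leg's steel tube: a 28 mm round sleeve over the post, from 6 to 134 mm along leg_short's x at the start, with a 56 mm rubber foot on its end to 152 mm. It only slides along x, with a steady drag of 12 N. A row of three holes in its +y side, roughly 25 to 30 mm apart (9.5 mm wide); the button stands in the one nearest the foot. Origin as leg_short's at the start; moves with the tube.
- leg_short_snap: The snap button: an 8 mm round-ended spring pin in the post, 81 mm along leg_short's x, that stands out level through the tube's hole to the +y side by 4 mm. Its spring gives 1.5 N out and 4 N when flush. Pressed flush, the tube can be drawn over it; below the tube's wall it stays down until the next hole. Origin as leg_short's at the start.
- leg_short_button_tip (a point): The outermost point of that button, 18 mm to the side of the leg's axis when it stands out, 14 mm when flush with the tube.
- short_slide (a joint): How far that leg's tube is drawn out (m): about 0 at the start, grows outwards; the next hole lies roughly 0.025 to 0.030 out, where the button must be felt to click. At a hole it has about 1 mm of play either way.
- short_press (a joint): How far that leg's button is pressed in (m): 0 standing out, 0.004 flush with the tube, 0.0055 under the tube's wall.
- leg_set: Root of the other upper leg, already on the middle hole: the same leg, 324 mm to the side, same directions of axes and button side. Not to be touched.
- set_slide (a joint): How far the other upper leg's tube has been moved from its set place (m), 0 at the start.
- set_press (a joint): How far the other upper leg's button is pressed in (m), 0 standing out.
- stool: The white bath stool, lying on the long edge of its seat board; it does not move. Origin on the table below the middle of the board's underside; x: level, the way the feet point. The two lower legs lie below the upper ones, 28 mm above the table.
- glue: Yellow glue bottle with a red cap, 52 mm wide, 130 mm tall, between the legs. Origin under its foot.
- tape: Cardboard tape roll, 90 mm across, 22 mm high, lying between the legs. Origin under its middle.
- spare_foot: Spare rubber foot, 56 mm across, 28 mm high. Origin under its middle.

How it is judged (in metres and radians):
On the way, in this order (a step that is already met when the one before it is completed fails the run):
1. the short leg's button is pressed flush (stands out 1 mm at most) while its tube is still at its first hole (value of joint short_press above 0.003 m and value of joint short_slide below 0.005 m), for 0.1 s.
2. the tube is drawn over the pressed button, between the two holes (value of joint short_press above 0.0045 m and value of joint short_slide between 0.008 and 0.024 m), for 0.1 s.
3. the button has clicked out in the next hole (value of joint short_slide between 0.028 and 0.0325 m and value of joint short_press below 0.001 m), for 0.2 s.
At the end, for the whole second after the job is handed in: The short leg's tube is at the next (middle) hole, 28 to 32.5 mm farther out than at the start, at rest, with its button standing fully out (within 1 mm); the other upper leg is still on its hole with its button out (all of step 3 and velocity of joint short_slide between -0.005 and 0.005 m/s and value of joint set_slide between -0.003 and 0.003 m and value of joint set_press below 0.001 m); the robot touches nothing.
It fails at once if the tube is dragged hard against the button (over 15 N between them) (contact force between leg_short_sleeve and leg_short_snap above 15 N).
It fails at once if the other upper leg is changed (value of joint set_press above 0.003 m or value of joint set_slide above 0.004 m or value of joint set_slide below -0.004 m).
It fails at once if the glue bottle, the tape roll or the spare foot between the legs is pushed away by over 20 mm (distance of any of glue, tape, spare_foot from where it was at the start of the episode above 0.02 m).
It also fails if it takes over 45 s, if anything falls off the work surface, if the arm or the gripper's body presses on something with over 40 N, if the wrist force passes 120 N, or if a joint passes its speed limit or range.

## Working session

There is one attempt and no reset: what is moved stays moved. The work goes in short steps, Python scripts to look and compute and a tool call to move; the robot and the scene stay as the last step left them, time stands still between calls to the robot, and variables do not carry over. Pictures are saved under pics/ and viewed, about 8 in all and at most 12, crops included, and the job is handed in when it is done.

Besides the shell and the picture viewer there is one more tool, called after ">>>" by a JSON object that holds its "fn" and its "kwargs". play_rows: Moves the arm, as the interface text tells. Shift numbers are shares of 0.25 m and turn numbers shares of pi/4 rad, none past 1 either way. Its arguments: {"type":"object","properties":{"targets":{"type":"array"}},"required":["targets"]}

```bash
ls; mkdir -p pics; cat > h.py <<'E'
from rig import *
import numpy as np, cv2
from scipy.spatial.transform import Rotation as Ro
def px(p,uv,dz=0):
    u,v=uv; z=p["range_z"][int(round(v)),int(round(u))]+dz
    K=np.array(p["intrinsics"]); c=np.linalg.inv(K)@np.array([u,v,1])*z
    return np.array(p["R"]).T@(c-np.array(p["t"]))
def proj(p,X):
    c=np.array(p["intrinsics"])@(np.array(p["R"])@np.array(X)+np.array(p["t"])); return c[:2]/c[2]
E
python3 - <<'E'
from h import *
o=get_obs(); print({k:np.round(v,3) for k,v in o.items()})
for n in("side","top"):
    p=get_image(n); cv2.imwrite(f"pics/{n}0.png",p["img"][:,:,::-1])
    print(n,np.round(np.array(p["R"]).T@-np.array(p["t"])),np.round(np.array(p["R"])[2],2))
    for t in("leg_short","leg_short_sleeve","leg_short_snap","leg_short_button_tip","leg_set","stool","glue","tape","spare_foot"):
        for f in(look_for,pinpoint):
            r=f(p,t)[:2]
            print(t,f.__name__,[(np.round(q["uv"]),round(q["conf"],2),np.round(px(p,q["uv"]))) for q in r])
E
```

```text
pics
{'clock': np.float64(0.0), 'joint_pos': array([-1.368,  0.334,  0.04 ,  1.466, -0.013,  1.343, -0.059]), 'joint_vel': array([-0.002,  0.   ,  0.   ,  0.   , -0.   ,  0.001,  0.   ]), 'joint_torque': array([ 1.0000e-03, -6.5857e+01,  1.3660e+00, -4.0555e+01,  1.7000e-02,
        1.3000e-02, -0.0000e+00]), 'tcp_pos': array([193.085, 620.167, 230.411]), 'eef_rot': array([-1.525,  1.569, -1.827]), 'force': array([-0.387, -0.471, -0.288]), 'ft_torque': array([-0.052, -0.019, -0.016]), 'grip_width': np.float64(85.577)}
side [ 403. -641.  663.] [ 0.16  0.79 -0.59]
leg_short call [(array([283., 238.]), 0.88, array([ 533., -209.,  261.])), (array([267., 136.]), 0.64, array([576., 109., 261.]))]
leg_short call [(array([231., 241.]), 0.57, array([ 455., -209.,  266.]))]
leg_short_sleeve call [(array([290., 238.]), 0.9, array([ 543., -211.,  261.]))]
leg_short_sleeve call [(array([229., 242.]), 0.58, array([ 452., -214.,  268.]))]
leg_short_snap call [(array([286., 239.]), 0.2, array([ 537., -212.,  260.]))]
leg_short_snap call []
leg_short_button_tip call [(array([262., 137.]), 0.48, array
[... 1322 characters left out ...]
71., -45., 130.]))]
leg_set call [(array([195., 221.]), 0.67, array([469., 129., 278.]))]
stool call [(array([285., 231.]), 0.59, array([452., -35., 282.]))]
stool call [(array([273., 233.]), 0.88, array([448., -14., 282.]))]
glue call [(array([277., 183.]), 0.85, array([575., -38., 103.])), (array([200., 157.]), 0.42, array([593., 123., 267.]))]
glue call [(array([277., 185.]), 0.86, array([570., -39., 100.]))]
tape call [(array([236., 198.]), 0.89, array([552.,  58.,  21.]))]
tape call [(array([250., 194.]), 0.57, array([565.,  24.,   3.]))]
spare_foot call [(array([308., 165.]), 0.64, array([ 637., -126.,   30.]))]
spare_foot call [(array([309., 165.]), 0.8, array([ 639., -128.,   28.]))]
```

View pics/side0.png

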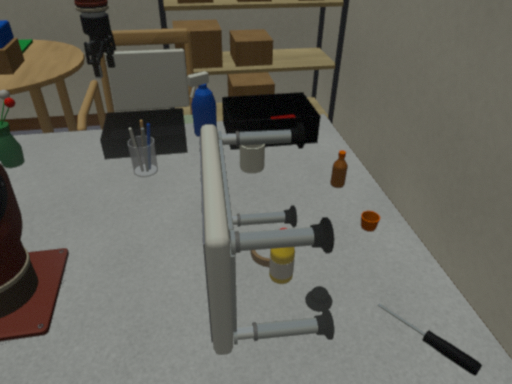

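View pics/top0.png

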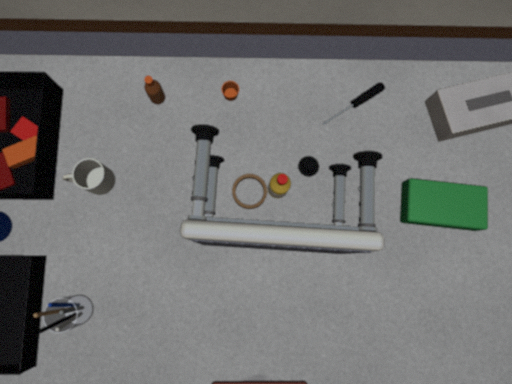

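The short leg is the right-hand one: its foot is at (368,158) in the top view, and it measures about 71 px against 85 px for the other leg. Its button faces +y, towards the glue bottle. Next I'll fit its axis and the board face from the depth.

```bash
cat > fit.py <<'E'
from h import *
def cloud(p):
    K=np.array(p["intrinsics"]); z=p["range_z"]; v,u=np.mgrid[:z.shape[0],:z.shape[1]]
    c=np.stack([u,v,np.ones_like(u)],-1).reshape(-1,3)@np.linalg.inv(K).T*z.reshape(-1,1)
    return ((c-np.array(p["t"]))@np.array(p["R"]))[z.ravel()>0]
def bd(P):
    b=P[(P[:,2]>274)&(P[:,2]<290)&(P[:,0]<500)&(P[:,1]<170)&(P[:,1]>-260)&(P[:,0]>400)]
    return b
E
python3 - <<'E'
from fit import *
from scipy.optimize import least_squares
for n in("top","side"):
    p=get_image(n);P=cloud(p)
    b=bd(P); r=cv2.minAreaRect(b[:,:2].astype(np.float32)); print(n,"board",r,np.median(b[:,2]),len(b))
    for lo,hi in((-240,-150),(90,160)):
        q=P[(P[:,2]>(230 if n=="side" else 245))&(P[:,2]<270)&(P[:,0]>490)&(P[:,1]>lo)&(P[:,1]<hi)]
        t=q[q[:,0]<(575 if lo<0 else 610)]
        f=lambda a:np.hypot((t[:,1]-a[0]-a[1]*(t[:,0]-540))*np.cos(np.arctan(a[1])),t[:,2]-a[2])-14
        s=least_squares(f,[np.median(t[:,1]),0,252],loss="soft_l1",f_scale=1.5)
        print(len(t),"axis y@540,slope,z",np.round(s.x,3),"rms",np.sqrt(np.mean(s.fun**2)))
        foot=P[(P[:,2]>255)&(P[:,2]<290)&(P[:,0]>560)&(P[:,1]>lo-10)&(P[:,1]<hi+10)&(P[:,2]>271)]
        print("foot x",np.percentile(foot[:,0],[2,50,98]) if len(foot) else None, foot[:,2].max() if len(foot) else 0, "ymid",np.median(foot[:,1]) if len(foot) else 0)
E
```

```text
top board ((448.5649108886719, -31.698654174804688), (374.07550048828125, 40.33335876464844), 86.902099609375) 279.835192411933 3480
656 axis y@540,slope,z [-2.00225e+02 -5.90000e-02  2.53098e+02] rms 1.0788707246211036
foot x [586.8366459  599.70092862 607.03017688] 282.4771285998603 ymid -201.61722064124567
893 axis y@540,slope,z [ 1.24323e+02 -6.00000e-02  2.52656e+02] rms 1.5160368321512314
foot x [631.4123547  648.67560545 655.50201064] 283.369387994337 ymid 117.1542131930789
side board ((445.42816162109375, -35.963165283203125), (370.8448486328125, 31.35186004638672), 86.65930938720703) 278.5723022133501 2143
1047 axis y@540,slope,z [-2.00337e+02 -5.80000e-02  2.51819e+02] rms 0.8143395964167184
foot x [592.83532237 599.6444107  605.44148594] 280.001626101643 ymid -209.6493933256386
727 axis y@540,slope,z [ 1.24563e+02 -7.20000e-02  2.51347e+02] rms 1.6390135587099581
foot x [644.39745932 649.2314213  654.80899967] 280.05024019934865 ymid 110.50119586600053
```

```bash
cat > mv.py <<'E'
from h import *
import json,os
def load():
    return json.load(open("cmd.json"))
def to_row(pos,R):  # target world -> row numbers
    c=load(); R0=Ro.from_matrix(c["R"])
    d=R0.inv().apply(np.array(pos)-c["p"])/250; w=(R0.inv()*R).as_rotvec()/(np.pi/4)
    return np.round(np.r_[d,w],4)
def sent(row): # record last row sent
    c=load(); R0=Ro.from_matrix(c["R"])
    p=np.array(c["p"])+R0.apply(np.array(row[:3])*250); R=R0*Ro.from_rotvec(np.array(row[3:6])*np.pi/4)
    json.dump(dict(p=list(p),R=R.as_matrix().tolist()),open("cmd.json","w"))
def goal(yaw=-0.058,s=1):
    x=np.array([0,0,-1.]); y=s*np.array([-np.sin(yaw),np.cos(yaw),0]); return Ro.from_matrix(np.c_[x,y,np.cross(x,y)])
E
python3 - <<'E'
from mv import *
o=get_obs(); R=Ro.from_euler("xyz",o["eef_rot"]); print(R.as_matrix().round(3))
json.dump(dict(p=[193.207,620.592,231.308],R=R.as_matrix().tolist()),open("cmd.json","w"))
for s in(1,-1): print(s,np.degrees((R.inv()*goal(s=s)).as_rotvec()).round(1))
print(to_row([300,540,420],R),to_row([420,400,420],R),np.round(o["joint_pos"],2))
E
```

```text
[[ 0.     0.297  0.955]
 [ 0.     0.955 -0.297]
 [-1.     0.     0.   ]]
1 [-14.   0.  -0.]
-1 [166.  -0.  -0.]
[-0.7548 -0.1808  0.5037  0.      0.      0.    ] [-0.7548 -0.5728  1.1285  0.      0.      0.    ] [-1.37  0.33  0.04  1.47 -0.01  1.34 -0.06]
```

>>> {"fn": "play_rows", "kwargs": {"targets": [[-0.25,0,0,0,0,0,1],[-0.5,0,0,0,0,0,1],[-0.7,0,0.1,0,0,0,1],[-0.7,-0.1,0.3,0,0,0,1],[-0.7,-0.25,0.5,0,0,0,1],[-0.7,-0.4,0.7,0,0,0,1],[-0.7,-0.55,0.85,0,0,0,1],[-0.7,-0.7,1,0,0,0,1],[-0.7,-0.9,1,0,0,0,1],[-0.7,-0.9,1,0,0,0,1]]}}

```text
clock: 3.25
tcp_pos: [365.6, 328.1, 407.6]
eef_rot: [1.372, 1.569, 1.066]
force: [0.1, 0.6, -0.5]
grip_width: 85.7
```

```bash
python3 - <<'E'
from mv import *
sent([-0.7,-0.9,1,0,0,0]); c=load(); o=get_obs(); print(c["p"],o["tcp_pos"],o["clock"],o["force"])
print(to_row([536.5,-200.1,400],goal()))
E
```

```text
[365.0147468246721, 331.44370943472904, 406.3090405517952] [365.58320323 328.12947508 407.64527062] 3.25 [ 0.06441048  0.59574722 -0.46922948]
[ 0.0252 -1.8261  1.287  -0.3105  0.     -0.    ]
```

>>> {"fn": "play_rows", "kwargs": {"targets": [[0,-0.2,0.15,0,0,0,1],[0,-0.4,0.3,0,0,0,1],[0,-0.6,0.45,-0.1,0,0,1],[0,-0.8,0.55,-0.2,0,0,1],[0,-0.95,0.65,-0.31,0,0,1],[0,-0.95,0.65,-0.31,0,0,1],[0,-0.95,0.65,-0.31,0,0,1],[0,-0.95,0.65,-0.31,0,0,1]]}}

```text
clock: 4.25
tcp_pos: [449.4, 58.0, 406.2]
eef_rot: [-2.085, 1.57, -2.141]
force: [-0.3, -0.5, 0.1]
grip_width: 85.2
```

```bash
python3 - <<'E'
from mv import *
sent([0,-0.95,0.65,-.31,0,0]); c=load(); o=get_obs(); print(c["p"],o["tcp_pos"],o["clock"],o["force"])
print(Ro.from_euler("xyz",o["eef_rot"]).as_matrix().round(3))
print(to_row([536.5,-200.1,330],goal()))
E
```

```text
[449.563949780032, 56.37293257985999, 406.3093093066044] [449.42707678  57.96663943 406.17328332] 4.25 [-0.27172472 -0.4777321   0.0698235 ]
[[-0.     0.056  0.998]
 [-0.     0.998 -0.056]
 [-1.    -0.    -0.   ]]
[ 3.0520e-01 -1.0039e+00  4.0700e-01 -5.0000e-04  0.0000e+00 -0.0000e+00]
```

>>> {"fn": "play_rows", "kwargs": {"targets": [[0,-0.2,0.08,0,0,0,1],[0,-0.4,0.16,0,0,0,1],[0,-0.6,0.24,0,0,0,1],[0,-0.8,0.32,0,0,0,1],[0,-1,0.4,0,0,0,1],[0.3,-1,0.4,0,0,0,1],[0.3,-1,0.4,0,0,0,1],[0.3,-1,0.4,0,0,0,1],[0.3,-1,0.4,0,0,0,1]]}}

```text
clock: 5.38
tcp_pos: [535.9, -198.3, 333.6]
eef_rot: [0.057, 1.568, 0.0]
force: [0.0, -0.3, 0.5]
grip_width: 85.4
```

```bash
python3 - <<'E'
from mv import *
sent([.3,-1,.4,0,0,0]); c=load(); o=get_obs(); print(c["p"],o["tcp_pos"],o["clock"],o["force"],get_obs()["tcp_pos"])
print(Ro.from_euler("xyz",o["eef_rot"]).as_matrix().round(3))
p=get_image("side"); im=p["img"][:,:,::-1]; print(proj(p,o["tcp_pos"]),proj(p,[536.5,-182,252]))
cv2.imwrite("pics/s1.png",cv2.resize(im[130:330,190:390],None,fx=3,fy=3,interpolation=3))
E
```

```text
[534.8101180001601, -199.0348540611773, 331.3096204611698] [ 535.89372739 -198.3322236   333.59531385] 5.375 [ 0.02518387 -0.32489684  0.4950397 ] [ 535.89372739 -198.3322236   333.59531385]
[[ 0.003  0.056  0.998]
 [ 0.     0.998 -0.056]
 [-1.     0.     0.003]]
[286.01873801 193.46693288] [280.65182553 230.15157302]
```

View pics/s1.png

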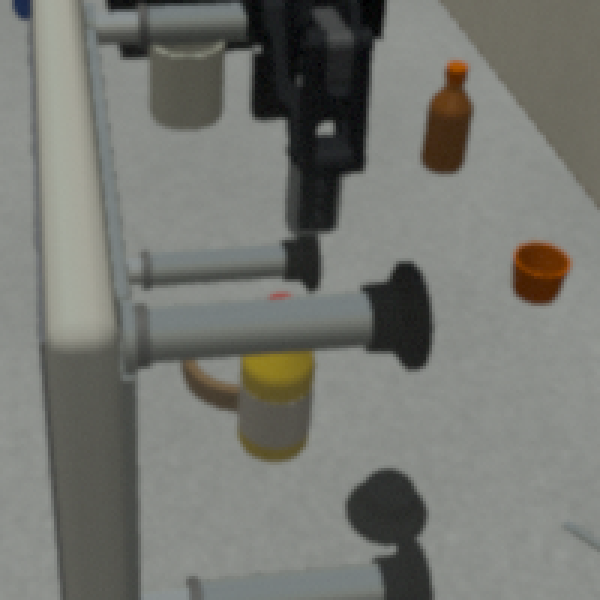

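>>> {"fn": "play_rows", "kwargs": {"targets": [[0.15,-0.004,0.006,0,0,0,1],[0.3,-0.004,0.006,0,0,0,1],[0.4,-0.004,0.006,0,0,0,1],[0.4,-0.004,0.006,0,0,0,1],[0.4,-0.004,0.006,0,0,0,0.75],[0.4,-0.004,0.006,0,0,0,0.6],[0.4,-0.004,0.006,0,0,0,0.6]]}}

```text
clock: 6.3
tcp_pos: [536.7, -200.2, 232.2]
eef_rot: [0.025, 1.569, -0.033]
force: [0.3, 0.4, -0.3]
grip_width: 51.3
```

```bash
python3 - <<'E'
from mv import *
sent([.4,-.004,.006,0,0,0]); c=load(); o=get_obs(); print(c["p"],o["tcp_pos"],o["clock"],o["force"])
a=[]
from fit import cloud
p=get_image("top"); im=p["img"][:,:,::-1]
cv2.imwrite("pics/t1.png",cv2.resize(im[130:260,300:430],None,fx=4.5,fy=4.5,interpolation=3))
for i in range(4):
    get_image("side") ; a.append(get_obs()["tcp_pos"])
print(np.round(a,1))
E
```

```text
[536.2501406317556, -200.1204730443117, 231.30963162995067] [ 536.69368714 -200.21671792  232.20641297] 6.3 [ 0.32542653  0.39827488 -0.25427961]
[[ 536.5 -200.2  231.8]
 [ 536.4 -200.1  231.6]
 [ 536.3 -200.1  231.5]
 [ 536.3 -200.1  231.4]]
```

View pics/t1.png

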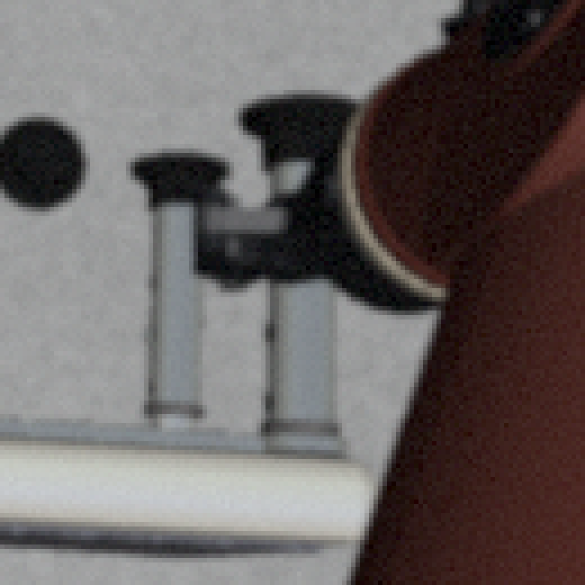

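The gripper straddles the leg. Two empty holes show on its +y edge, at crop (268,330) and (268,385). I'll use them to check where the button is.

```bash
python3 - <<'E'
from mv import *
p=get_image("top");K=np.array(p["intrinsics"]);R=np.array(p["R"]);C=-R.T@np.array(p["t"])
for uv in((300+268/4.5,130+330/4.5),(300+268/4.5,130+385/4.5)):
    d=R.T@np.linalg.inv(K)@np.r_[uv,1]; print(C+d*(252-C[2])/d[2])
print(get_obs()["tcp_pos"],get_obs()["clock"])
E
```

```text
[ 507.74422297 -184.66119725  252.        ]
[ 483.94480414 -183.6285959   252.        ]
[ 536.2639456  -200.13655033  231.39758591] 6.6
```

>>> {"fn": "play_rows", "kwargs": {"targets": [[0,0,0,0,0,0,0.5],[0,0,0,0,0,0,0.45],[0,0,0,0,0,0,0.41],[0,0,0,0,0,0,0.38],[0,0,0,0,0,0,0.36],[0,0,0,0,0,0,0.34]]}}

```text
clock: 7.35
tcp_pos: [536.4, -199.7, 231.4]
eef_rot: [1.166, 1.57, 1.108]
force: [0.4, 3.2, 3.8]
grip_width: 29.1
```

```bash
python3 -c "
from mv import *
o=get_obs();print(o['tcp_pos'],o['force'],o['ft_torque'],o['grip_width'])"
```

```text
[ 536.43219475 -199.74771584  231.43462247] [0.40356808 3.19620131 3.84369795] [7.61031001e-01 6.80467381e-04 1.31158911e-03] 29.102483877843607
```

>>> {"fn": "play_rows", "kwargs": {"targets": [[0,0,0,0,0,0,0.32],[0,0,0,0,0,0,0.3],[0,0,0,0,0,0,0.25],[0,0,0,0,0,0,0.25],[0,0,0,0,0,0,0.25]]}}

```text
clock: 7.98
tcp_pos: [536.5, -199.2, 231.6]
eef_rot: [1.524, 1.569, 1.466]
force: [-1.7, 6.9, 5.8]
grip_width: 26.6
```

```bash
python3 -c "
from mv import *
o=get_obs();print(o['tcp_pos'],o['force'],o['ft_torque'],o['grip_width'])"
```

```text
[ 536.48973995 -199.15321471  231.64409125] [-1.67874685  6.9456331   5.8452061 ] [ 1.29996781  0.34954129 -0.11180298] 26.647757044117206
```

>>> {"fn": "play_rows", "kwargs": {"targets": [[0,0,0.002,0,0,0,0.25],[0,0,0.004,0,0,0,0.25],[0,0,0.006,0,0,0,0.25],[0,0,0.008,0,0,0,0.25],[0,0,0.01,0,0,0,0.25],[0,0,0.01,0,0,0,0.25]]}}

```text
clock: 8.72
tcp_pos: [537.0, -199.2, 231.5]
eef_rot: [2.544, 1.566, 2.486]
force: [-12.8, 10.2, 13.1]
grip_width: 26.8
```

```bash
cat > st.py <<'E'
from mv import *
import sys
sent(eval(sys.argv[1])); c=load(); o=get_obs(); u=np.array([.998,-.058,0])
print("cmd along",(np.array(c["p"])-[536.25,-200.12,231.3])@u,"meas",(o["tcp_pos"]-np.array([536.49,-199.15,231.6]))@u,o["force"].round(1),"Fx",o["force"]@u,o["grip_width"],o["clock"])
E
python3 st.py [0,0,.01,0,0,0]
```

```text
cmd along 2.4993775348959253 meas 0.5563836033807011 [-12.8  10.2  13.1] Fx -13.359094531346212 26.751784014726585 8.725
```

>>> {"fn": "play_rows", "kwargs": {"targets": [[0,0,0.002,0,0,0,0.25],[0,0,0.004,0,0,0,0.25],[0,0,0.004,0,0,0,0.25]]}}

```text
clock: 9.1
tcp_pos: [538.0, -199.2, 231.5]
eef_rot: [2.542, 1.566, 2.484]
force: [-12.7, 9.4, 14.3]
grip_width: 26.7
```

```bash
python3 st.py [0,0,.004,0,0,0]
```

```text
cmd along 3.499061434029434 meas 1.4637766114199497 [-12.7   9.4  14.3] Fx -13.254949082879268 26.74847476706628 9.1
```

>>> {"fn": "play_rows", "kwargs": {"targets": [[0,0,0.003,0,0,0,0.25],[0,0,0.006,0,0,0,0.25],[0,0,0.008,0,0,0,0.25],[0,0,0.008,0,0,0,0.25]]}}

```text
clock: 9.6
tcp_pos: [539.8, -199.4, 231.5]
eef_rot: [2.551, 1.566, 2.493]
force: [-13.2, 10.3, 13.8]
grip_width: 26.5
```

```bash
python3 st.py [0,0,.008,0,0,0]
```

```text
cmd along 5.498429232296454 meas 3.352989080043715 [-13.2  10.3  13.8] Fx -13.786550943841863 26.529544048767935 9.6
```

>>> {"fn": "play_rows", "kwargs": {"targets": [[0,0,0.006,0,0,0,0.25],[0,0,0.012,0,0,0,0.25],[0,0,0.018,0,0,0,0.25],[0,0,0.024,0,0,0,0.25],[0,0,0.03,0,0,0,0.25],[0,0,0.036,0,0,0,0.25],[0,0,0.042,0,0,0,0.25],[0,0,0.048,0,0,0,0.25],[0,0,0.054,0,0,0,0.25],[0,0,0.06,0,0,0,0.25],[0,0,0.064,0,0,0,0.25],[0,0,0.064,0,0,0,0.25]]}}

```text
clock: 11.1
tcp_pos: [556.3, -200.3, 231.6]
eef_rot: [2.507, 1.566, 2.449]
force: [-10.7, 8.5, 12.3]
grip_width: 26.9
```

```bash
python3 st.py [0,0,.064,0,0,0]
```

```text
cmd along 21.493371618432835 meas 19.79819009018558 [-10.7   8.5  12.3] Fx -11.19344783774248 26.9298350475856 11.1
```

>>> {"fn": "play_rows", "kwargs": {"targets": [[0,0,0.006,0,0,0,0.25],[0,0,0.012,0,0,0,0.25],[0,0,0.018,0,0,0,0.25],[0,0,0.022,0,0,0,0.25],[0,0,0.022,0,0,0,0.25]]}}

```text
clock: 11.72
tcp_pos: [562.0, -200.7, 231.6]
eef_rot: [2.474, 1.567, 2.416]
force: [-9.4, 8.4, 10.7]
grip_width: 26.8
```

```bash
python3 st.py [0,0,.022,0,0,0]
```

```text
cmd along 26.99163306366725 meas 25.529524172746793 [-9.4  8.4 10.7] Fx -9.865623615168321 26.75082039423268 11.725
```

>>> {"fn": "play_rows", "kwargs": {"targets": [[0,0,0.003,0,0,0,0.25],[0,0,0.006,0,0,0,0.25],[0,0,0.006,0,0,0,0.25]]}}

```text
clock: 12.1
tcp_pos: [563.7, -200.8, 231.6]
eef_rot: [2.417, 1.568, 2.359]
force: [-8.7, 9.1, 10.2]
grip_width: 26.7
```

```bash
python3 st.py [0,0,.006,0,0,0]
```

```text
cmd along 28.491158912367517 meas 27.26534278962139 [-8.7  9.1 10.2] Fx -9.252218597180239 26.68531060473805 12.1
```

>>> {"fn": "play_rows", "kwargs": {"targets": [[0,0,0.0015,0,0,0,0.25],[0,0,0.003,0,0,0,0.25],[0,0,0.003,0,0,0,0.25]]}}

```text
clock: 12.48
tcp_pos: [564.4, -200.8, 231.6]
eef_rot: [2.424, 1.567, 2.366]
force: [-8.2, 7.4, 10.1]
grip_width: 26.8
```

```bash
python3 st.py [0,0,.003,0,0,0]
```

```text
cmd along 29.240921836717646 meas 27.99086309558177 [-8.2  7.4 10.1] Fx -8.573992640805837 26.754283187294583 12.475
```

>>> {"fn": "play_rows", "kwargs": {"targets": [[0,0,0.002,0,0,0,0.25],[0,0,0.002,0,0,0,0.25]]}}

```text
clock: 12.72
tcp_pos: [565.1, -200.9, 231.6]
eef_rot: [2.41, 1.568, 2.352]
force: [-8.2, 6.9, 9.2]
grip_width: 26.7
```

```bash
python3 st.py [0,0,.002,0,0,0]
```

```text
cmd along 29.7407637862844 meas 28.621879669118066 [-8.2  6.9  9.2] Fx -8.609393906944454 26.739215127240584 12.725
```

>>> {"fn": "play_rows", "kwargs": {"targets": [[0,0,0.002,0,0,0,0.25],[0,0,0.002,0,0,0,0.25]]}}

```text
clock: 12.98
tcp_pos: [565.4, -200.9, 231.6]
eef_rot: [2.468, 1.567, 2.41]
force: [-8.8, 8.8, 10.5]
grip_width: 26.6
```

```bash
python3 st.py [0,0,.002,0,0,0]
```

```text
cmd along 30.240605735851158 meas 28.908886880416546 [-8.8  8.8 10.5] Fx -9.271070058191132 26.636554597604146 12.975
```

```bash
python3 - <<'E'
from mv import *
p=get_image("top"); im=p["img"][:,:,::-1]; u,v=proj(p,[536.5,-183,252]); print(u,v)
cv2.imwrite("pics/t2.png",cv2.resize(im[180:235,335:395],None,fx=10,fy=10,interpolation=2)); print((u-335)*10,(v-180)*10)
print(get_obs()["force"],get_obs()["tcp_pos"])
print([(np.round(q["uv"],1),q["conf"]) for q in look_for(p,"leg_short_button_tip")])
E
```

```text
358.07486732870683 188.7270281712569
230.7486732870683 87.27028171256904
[-9.05239759  7.10655886 11.07410411] [ 565.33054885 -200.90550193  231.58812968]
[(array([362.6, 185.2]), 0.71)]
```

View pics/t2.png

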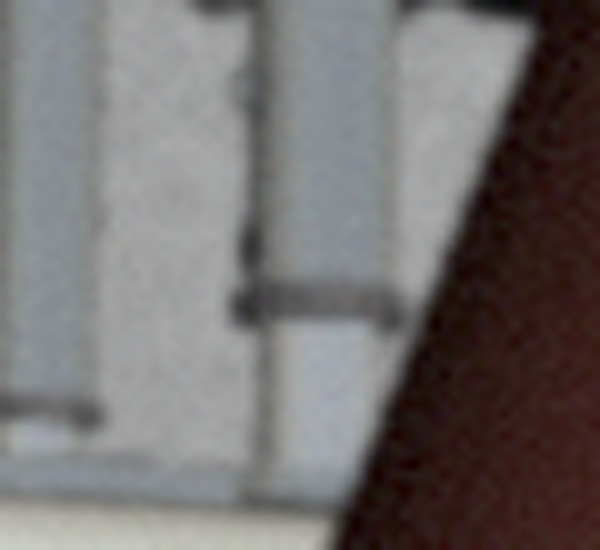

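The crop shows a small bump at (240,90), where the button should be (231,87), so it looks clicked out. I'll probe the play with small steps.

>>> {"fn": "play_rows", "kwargs": {"targets": [[0,0,0.002,0,0,0,0.25],[0,0,0.002,0,0,0,0.25]]}}

```text
clock: 13.32
tcp_pos: [565.6, -201.0, 231.6]
eef_rot: [2.517, 1.567, 2.459]
force: [-10.2, 8.7, 12.7]
grip_width: 27.0
```

```bash
python3 st.py [0,0,.002,0,0,0]
```

```text
cmd along 30.740447685417912 meas 29.133323932787743 [-10.2   8.7  12.7] Fx -10.726000383069785 26.974002110303537 13.325
```

>>> {"fn": "play_rows", "kwargs": {"targets": [[0,0,0,0,0,0,0.25],[0,0,0,0,0,0,0.25],[0,0,0,0,0,0,0.25]]}}

```text
clock: 13.7
tcp_pos: [565.6, -200.9, 231.6]
eef_rot: [2.504, 1.567, 2.446]
force: [-10.0, 9.6, 10.7]
grip_width: 26.7
```

```bash
python3 st.py [0,0,0,0,0,0]
```

```text
cmd along 30.740447685417912 meas 29.16265103709804 [-10.    9.6  10.7] Fx -10.505216784252463 26.7264922067115 13.7
```

>>> {"fn": "play_rows", "kwargs": {"targets": [[0,0,0.002,0,0,0,0.25],[0,0,0.002,0,0,0,0.25]]}}

```text
clock: 13.95
tcp_pos: [565.9, -200.9, 231.6]
eef_rot: [2.534, 1.566, 2.476]
force: [-10.9, 8.0, 11.1]
grip_width: 26.5
```

```bash
python3 st.py [0,0,.002,0,0,0]
```

```text
cmd along 31.24028963498467 meas 29.493587328767767 [-10.9   8.   11.1] Fx -11.333209794210811 26.46231852056018 13.95
```

>>> {"fn": "play_rows", "kwargs": {"targets": [[0,0,0.002,0,0,0,0.25],[0,0,0.002,0,0,0,0.25]]}}

```text
clock: 14.2
tcp_pos: [566.4, -201.0, 231.6]
eef_rot: [2.536, 1.566, 2.477]
force: [-11.7, 9.5, 11.8]
grip_width: 26.5
```

```bash
python3 st.py [0,0,.002,0,0,0]
```

```text
cmd along 31.740131584551424 meas 29.994339896373035 [-11.7   9.5  11.8] Fx -12.245653844480598 26.528773392748064 14.2
```

```bash
python3 - <<'E'
from mv import *
p=get_image("top"); im=p["img"][:,:,::-1]
a=cv2.imread("pics/t2.png"); b=cv2.resize(im[180:235,335:395],None,fx=10,fy=10,interpolation=2)
cv2.imwrite("pics/t3.png",cv2.resize(np.hstack([a[:300,100:400],b[:300,100:400]]),None,fx=1.3,fy=1.3))
print(get_obs()["force"],[(np.round(q["uv"],1),q["conf"]) for q in pinpoint(p,"leg_short_button_tip")])
E
```

```text
[-10.84612574   8.87621525  12.26676338] []
```

View pics/t3.png

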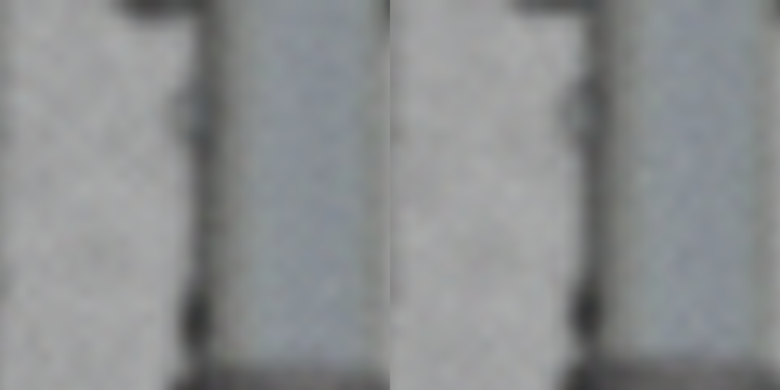

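>>> {"fn": "play_rows", "kwargs": {"targets": [[0,0,-0.003,0,0,0,0.25],[0,0,-0.006,0,0,0,0.25],[0,0,-0.006,0,0,0,0.25],[0,0,-0.006,0,0,0,0.32],[0,0,-0.006,0,0,0,0.4],[0,0,-0.006,0,0,0,0.6],[0,0,-0.006,0,0,0,0.8],[0,0,-0.006,0,0,0,0.8],[0,0,-0.006,0,0,0,0.8]]}}

```text
clock: 15.42
tcp_pos: [566.5, -201.9, 231.3]
eef_rot: [-1.863, 1.571, -1.922]
force: [0.0, 0.2, -0.5]
grip_width: 68.2
```

```bash
python3 st.py [0,0,-0.006,0,0,0]
```

```text
cmd along 30.240605735851158 meas 30.069051296437785 [ 0.   0.2 -0.5] Fx 0.010730277544916848 68.24367236783402 15.425
```

Released with no force left on the tool. Next I lift straight up and check.

>>> {"fn": "play_rows", "kwargs": {"targets": [[-0.15,0,0,0,0,0,0.8],[-0.3,0,0,0,0,0,0.8],[-0.5,0,0,0,0,0,0.8],[-0.6,0,0,0,0,0,0.8],[-0.6,0.25,0,0,0,0,0.8],[-0.6,0.5,0,0,0,0,0.8],[-0.6,0.75,0,0,0,0,0.8],[-0.6,0.75,0,0,0,0,0.8],[-0.6,0.75,0,0,0,0,0.8]]}}

```text
clock: 16.55
tcp_pos: [577.3, -15.1, 381.4]
eef_rot: [-1.491, 1.57, -1.549]
force: [-0.6, -0.8, 0.9]
grip_width: 68.4
```

```bash
python3 - <<'E'
from fit import *
p=get_image("top");P=cloud(p); im=p["img"][:,:,::-1]
for lo,hi in((-250,-140),):
    f=P[(P[:,2]>271)&(P[:,2]<290)&(P[:,0]>560)&(P[:,0]<680)&(P[:,1]>lo)&(P[:,1]<hi)]; print("foot",np.percentile(f[:,0],[2,50,98]),len(f))
for t in("glue","tape","spare_foot"):
    print(t,[(np.round(q["uv"]),round(q["conf"],2),np.round(px(p,q["uv"]))) for q in look_for(p,t)[:1]])
cv2.imwrite("pics/t4.png",cv2.resize(im[120:260,180:400],None,fx=3.6,fy=3.6,interpolation=2))
print(get_obs()["tcp_pos"],get_obs()["force"],get_obs()["clock"])
E
```

```text
Traceback (most recent call last):
IndexError: index -1 is out of bounds for axis 0 with size 0
```

The arm hides the foot from the top camera, so I'll move it further aside.

>>> {"fn": "play_rows", "kwargs": {"targets": [[-0.1,0.25,-0.1,0,0,0,0.8],[-0.1,0.5,-0.2,0,0,0,0.8],[-0.1,0.75,-0.3,0,0,0,0.8],[-0.1,1,-0.4,0,0,0,0.8],[-0.1,1,-0.4,0,0,0,0.8],[-0.1,1,-0.4,0,0,0,0.8]]}}

```text
clock: 17.35
tcp_pos: [492.1, 241.1, 406.1]
eef_rot: [-2.018, 1.57, -2.075]
force: [0.0, -0.2, -0.1]
grip_width: 68.3
```

```bash
python3 - <<'E'
from fit import *
p=get_image("top");P=cloud(p); im=p["img"][:,:,::-1]
cv2.imwrite("pics/t4.png",cv2.resize(im[120:260,180:400],None,fx=3.6,fy=3.6,interpolation=2))
f=P[(P[:,2]>271)&(P[:,2]<290)&(P[:,0]>560)&(P[:,0]<680)&(P[:,1]>-250)&(P[:,1]<-140)]; print("foot",len(f),len(f) and np.percentile(f[:,0],[2,50,98]))
for t in("glue","tape","spare_foot"):
    print(t,[(np.round(q["uv"]),round(q["conf"],2),np.round(px(p,q["uv"]))) for q in look_for(p,t)[:1]])
print(get_obs()["tcp_pos"],get_obs()["force"],get_obs()["clock"])
E
```

```text
foot 148 [611.13006084 629.26738613 636.60434456]
glue [(array([280., 180.]), 0.9, array([576., -42., 131.]))]
tape [(array([243., 179.]), 0.96, array([605.,  42.,   7.]))]
spare_foot [(array([309., 167.]), 0.65, array([ 632., -127.,   32.]))]
[493.23950167 238.17908659 406.58616215] [-0.38982772  0.00394863  0.56449648] 17.55
```

View pics/t4.png

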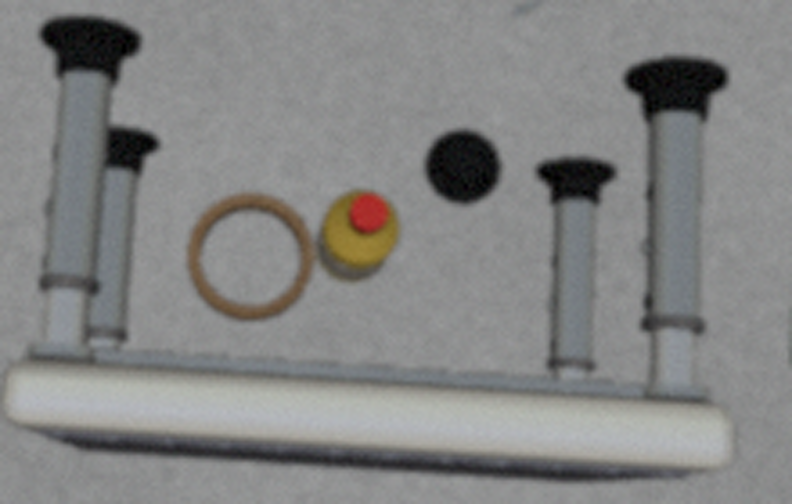

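The short leg's foot has moved out 29.6 mm, from x = 599.7 to 629.3. The glue, tape and spare foot are where they were, and the robot is clear of everything.

```bash
python3 -c "
from rig import *
print(job_done())"
```

```text
the job is handed in; nothing more can be done
None
```

I set the short leg (right-hand upper leg, y ≈ -200 mm) to its middle hole and handed the job in at about 17.6 s of the 45 s allowed. `job_done()` gave no verdict.

**What I did:**
- **Press:** I gripped the tube across its button from above. The pads closed to 26.6 mm on the 28 mm tube, so the button was flush or just below.
- **Draw:** I pulled the tube out slowly along the leg, 0.5 mm at a time near the hole, then backed off, let go and lifted away.

**Last checks:**
- **Tube position:** depth images put the foot 29.6 mm farther out. The gripper travelled about 30.0 mm while holding the tube. Both are inside 28 to 32.5 mm.
- **Button:** two close-ups, at 28.9 and 30.0 mm, showed a bump where the button should be. The last wide picture is too coarse to confirm it by itself.
- **Pull force:** it stayed at 8.6 to 13.8 N throughout, mostly the tube's own drag. I never felt a stop against the button.
- **Other things:** in the last picture the other upper leg, the glue, tape and spare foot looked unmoved. The robot was clear of everything.

**What disagreed or failed:**
- **Click not felt:** I saw no clear force step at the click, so that rests on the pictures and the position.
- **Button detector:** with the tube at 30.0 mm, `pinpoint` returned nothing for the button tip. `look_for` at 28.9 mm put it about 6 pixels from where I expected it.
- **Tape detector:** it gave a point about 50 mm from its first one (x = 605 against 552 mm). In the picture the tape sits at the same pixels as before, so I took that for a detector error.

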